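# Seat the ware board in its drying rack

### The job

With your fingertips, gently push the loaded ware board along the runners of its wooden rack, towards the rack's cross bar, until you feel it drop into the notches; then stop and take your hand away. Only push the board, never lift it, do not touch the two clay pots on it (they must stay standing on the board), and leave everything else on the table alone.

Things in the scene. Friction and masses are not known exactly. Their poses are not given: they have to be found in the camera images.
- rack: Fixed wooden rack: two parallel timber runners joined by a cross bar, 400 x 214 mm. Origin at table height under the spot where the board's centre lies when seated; x runs along the runners towards the cross bar (yaw 1.15 to 1.8 rad), z up. Runners span x = -240 to +160 mm, tops 50 mm high, inner faces 132 mm apart, open between but for a low tie (15 mm high) at x = -220.
- cross_bar (a point): Top middle of the cross bar's inner face at the rack's far end: rack x = +148 mm, 64 mm high. The runners' side fences rise to 72 mm above the table and leave the board 2 mm play at each side.
- far_notch (a point): Mid-way between the two far notches, at the height of their floors (rack x = +80 mm, 42 mm high). Each runner has two notches cut across its top, at rack x = -80 and +80 mm, 26 mm long and 8 mm deep.
- ware_board: Loose plywood ware board, 260 (x) x 180 mm, origin at the centre of its underside (bottom of its battens), axes parallel to the rack's. Starts 50 to 120 mm short of the rack's origin, 50 mm above the table; seated its origin is over the rack's (3 mm play), 42 mm up. Plank 14 to 26 mm above its origin. 0.3 to 0.65 kg plus 0.4 kg of pots: slides against 3 to 8 N of friction.
- batten (a point): Underside centre of the leading one of the two cross battens (board x = -80 and +80 mm; each 20 mm along x, 14 mm tall) that ride on the runner tops. Both drop 8 mm into the notches at once when the board is home; then the notch walls stop it and the push force rises steeply.
- push_face (a point): Middle of the outer face of the board's end lip on the end away from the cross bar: board x = -130 mm, 25 mm above the board's origin. The face is 180 mm wide and 22 mm tall (11 mm above and below this point), looks along the board's -x, and is open from above and behind, between the runners.
- tumbler: Clay tumbler standing on the board, 85 mm tall, 72 mm across the rim, open at the top; origin at the centre of its underside, its z axis up. Unfired: not to be touched or toppled.
- clay_can: Closed clay drinks-can shape standing on the board, 105 mm tall, 68 mm across; origin at the centre of its underside, its z axis up. Unfired: not to be touched or toppled.
- mug: White mug, 80 mm across, 95 mm tall, with brushes to 190 mm; origin under its centre. Bystander.
- bowl: White bowl, 124 mm across, 45 mm tall, origin under its centre. Bystander.
- glaze_jar: Amber jar, 68 mm across, 85 mm tall, origin under its centre. Bystander.
- knife: Blue-handled clay knife lying flat, 160 mm along its x, 10 mm high, origin under its middle. Bystander.
- rib: Dark wooden rib, 100 x 55 x 12 mm, lying flat, origin under its centre. Bystander.
- weight: Small steel weight, 60 mm across, 35 mm tall, origin under its centre. Bystander.

How it is judged:
On the way:
1. the fingers push the board while it rides on the runner tops (contact force between the fingers and ware_board above 0.5 N and z of ware_board in the frame of rack above 0.047 m and distance of ware_board from where it was at the start of the episode above 0.01 m), for 0.1 s.
At the end, for the whole second after the job is handed in: The board has dropped into the notches and lies still: its origin within 6 mm of the rack's along the runners and 39 to 45 mm above the table, level within 0.03 rad; both clay pots stand upright (within 0.1 rad) on it (x of ware_board in the frame of rack between -0.006 and 0.006 m and z of ware_board in the frame of rack between 0.039 and 0.045 m and angle between ware_board's own z axis and vertical below 0.03 rad and linear speed of ware_board below 0.01 m/s and angle between each of tumbler, clay_can's own z axis and vertical below 0.1 rad and z of tumbler in the frame of ware_board between 0.022 and 0.032 m and z of clay_can in the frame of ware_board between 0.022 and 0.032 m); the robot touches nothing.
It fails at once if the board is lifted more than 8 mm off the runners or tipped by more than 0.12 rad (z of ware_board in the frame of rack above 0.058 m or angle between ware_board's own z axis and vertical above 0.12 rad).
It fails at once if the board is pushed roughly: with more than 45 N, or faster than 0.25 m/s along the runners (contact force between the fingers and ware_board above 45 N or (linear speed of ware_board above 0.25 m/s and z of ware_board in the frame of rack above 0.0485 m)).
It fails at once if a clay pot is touched by the robot (more than 0.5 N) or topples (contact force between any of the arm, the fingers and tumbler above 0.5 N or angle between any of tumbler, clay_can's own z axis and vertical above 0.35 rad or contact force between any of the arm, the fingers and clay_can above 0.5 N).
It fails at once if another thing on the table is moved by more than 25 mm (distance of any of mug, bowl, glaze_jar, knife, rib, weight from where it was at the start of the episode above 0.025 m).
It also fails if it takes over 38 s, if anything falls off the work surface, if the arm or the gripper's body presses on something with over 40 N, if the wrist force passes 120 N, or if a joint passes its speed limit or range.

### The arm

A 6-joint arm with a two-finger parallel gripper is mounted at the origin on the work surface. World frame = base frame: x ahead of the robot, y to its left, z up, the work surface at z = 0. Lengths are in m, angles in rad, forces in N, time in s.
With the tool pointing down it reaches from about 0.3 to 0.875 m from the base axis. Payload 6.4 kg.
Tool frame: the origin (TCP) lies midway between the tips of the shut fingers; the grasp point (between the pads) lies 19 mm behind it; z points along the fingers, y is the direction in which the jaws open and shut (so a half turn about z gives the same grasp; the last joint's range is limited). The gripper opens to 88 mm and grips with 3 to 60 N. Pads are 18 mm wide; open, the fingers measure 123 mm over their backs; the gripper's body (75 mm by 187 mm) begins 45 mm behind the grasp point.
Start: joints at [1.134, 0.181, 1.607, -0, 1.354, -0.206], TCP at [0.132, 0.56, 0.239] pointing down, gripper open.
Joint ranges: [-2.99, 2.99], [-0.89, 2.07], [0.3, 2.58], [-1.14, 4.28], [0, 2.63], [-3.12, 3.12]. Speed limits (rad/s): [2.57, 2.57, 3.01, 3.14, 3.14, 3.14].

### API

Orientations are given as a 3x3 rotation matrix whose columns are the frame's x, y, z axes.
In Python, from rig import arm gives the robot as it stands. The module is installed in compiled form; this text tells all that it offers.
- The arm moves only by the tool servo_tool, never from a script. Its argument "moves" is one flat list of numbers, 7 for each row, row after row: the opening in per cent of the stroke, from 0 (shut) to 100 (fully open), then the shift along the tool's x, y, z in m, then the turn, a rotation vector about the tool's x, y, z in rad. In form: [hand, dx, dy, dz, ax, ay, az, hand, dx, dy, dz, ax, ay, az, ...]. A call has 1 to 20 rows; each row is the pose to reach, as a shift and turn from the pose commanded when the call began, along the tool's axes at that moment; what a row does not reach only later rows make up. A row lasts 1/8 s, in which the tool goes at most 62.5 mm and 10.7 degrees, less where a joint would pass 70% of its speed; a pose out of reach is approached as far as the arm can. A call with a gripper value outside its range is refused whole. The fingers move at their own pace and stop on an object; "force" is the grip in N (left out, the last holds). Time passes only in rows, so rows that repeat a pose let the fingers close. It gives the time, the measured TCP pose, the force and the opening at its end, in the units of the state.
- arm.get_state(): the state, without advancing time (a new reading comes with each control period).
- arm.camera(name): name is "scene" or "top" or "wrist"; returns (picture, depth): 400x640x3 uint8, blue, green, red; 400x640 float32, m along the optical axis (not along the pixel's ray), 0 where there is no reading.
- arm.camera_params(name): a dict with "fx", "fy", "cx", "cy" (pixels), "dist" ([k1, k2, p1, p2, k3] as OpenCV has them; the pictures are not rectified), "R" (3x3) and "t" (3): a world point X has camera coordinates R X + t; the wrist camera has in their place "T_tool_cam" (4x4, takes a point from camera to tool coordinates, whose origin is the TCP and whose axes are the flange's). Camera axes: x right, y down, z forward; pixel columns grow to the right and rows downward; lengths in m; the calibration is good to about 2 mm. A picture is of the moment at which its call begins: read the wrist's pose just before it. camera_params takes no time and is no camera call.
- arm.sign_off(): hands the job in, once; it reports no verdict.
Trained networks look in the newest picture that a camera, given by its name, has taken for a name from the list of things; names that differ only in an ending like _2 or _b are one class to them, and where a whole thing is asked for, a point or a joint stands for the part that bears it (a point fixed in the world has none). Each returns a list of dicts, best first, with "conf" (0 to 1); they miss things now and then, are a little off and sometimes report something else, mostly with a low value. They report only what shows in the picture. A call takes as long as a camera call.
- arm.recognise(camera, thing): "box" ([left, top, right, bottom] in pixels, round what is visible of it).
- arm.mark_of(camera, thing): "position" ([row, column] in pixels: a listed point, or the origin of a listed thing).
The state is a dict: "t": time; "qpos": joint angles; "joint_velocities": joint speeds; "joint_torque": joint torques, N m; "eef_pos": TCP position; "ee_rot": TCP orientation; "contact_force": force on the tool from outside, world axes, zero at the start; "moment": the same for the moment, N m; "gripper_width": opening from 0.0 (shut) to 1.0 (fully open).
Only numpy, scipy, OpenCV 4.12 (cv2) and the standard library are available. Lean on these libraries where they do the work, as an engineer would, in place of code of your own. Each camera call takes 0.05 s, during which the arm holds its last target.

## Working session

There is one attempt and no reset: what is moved stays moved. The work goes in short steps, Python scripts to look and compute and a tool call to move; the robot and the scene stay as the last step left them, time stands still between calls to the robot, and variables do not carry over. Pictures are saved under pics/ and viewed, and the job is handed in when it is done.

Besides the shell and the picture viewer there is one more tool, called after "Call:" by a JSON object that holds its "api" and its "payload". servo_tool: Moves the arm, as the interface text tells. Its arguments: {"type":"object","properties":{"moves":{"type":"array"},"force":{"type":"number"}},"required":["moves"]}

```bash
mkdir -p pics
cat > h.py <<'E'
import numpy as np, cv2
from rig import arm
def look(c,n):
    im,d=arm.camera(c); cv2.imwrite(f'pics/{n}.png',im); np.save(f'pics/{n}.npy',d); return im,d
def w(c,px,depth=None,z=None,st=None):
    p=arm.camera_params(c); K=np.array([[p['fx'],0,p['cx']],[0,p['fy'],p['cy']],[0,0,1]])
    u=cv2.undistortPoints(np.array([[px]],float),K,np.array(p['dist']))[0,0]
    ray=np.array([u[0],u[1],1])
    if 'R' in p: R=np.array(p['R']).T; o=-R@np.array(p['t'])
    else:
        T=np.array(p['T_tool_cam']); Rt=np.array(st['ee_rot']); R=Rt@T[:3,:3]; o=Rt@T[:3,3]+np.array(st['eef_pos'])
    v=R@ray
    s=depth if depth is not None else (z-o[2])/v[2]
    return o+s*v
E
python3 - <<'E'
from h import *
np.set_printoptions(precision=4,suppress=True)
s=arm.get_state(); print(s['t'],s['eef_pos'],s['ee_rot'],s['contact_force'])
for c in['top','scene']:
    im,d=look(c,c+'0')
    for n in ['push_face','batten','cross_bar','far_notch','rack','ware_board','tumbler','clay_can']:
        m=arm.mark_of(c,n)[:1]
        for q in m:
            r,cc=q['position']; dd=d[int(round(r)),int(round(cc))]
            print(c,n,round(q['conf'],2),[round(r),round(cc)],w(c,(cc,r),depth=dd), {k:w(c,(cc,r),z=k)[:2] for k in(.05,.064,.075)})
E
```

```text
0.0 [0.1313 0.5593 0.2378] [[-0.9735  0.2288 -0.0007]
 [ 0.2288  0.9735 -0.0015]
 [ 0.0003 -0.0016 -1.    ]] [-0.5353  1.1015  0.2229]
top push_face 0.71 [142, 310] [0.7729 0.0248 0.014 ] {0.05: array([0.7656, 0.0232]), 0.064: array([0.7628, 0.0226]), 0.075: array([0.7605, 0.0222])}
top batten 0.56 [213, 269] [0.5665 0.1326 0.0728] {0.05: array([0.5675, 0.1356]), 0.064: array([0.5669, 0.1338]), 0.075: array([0.5664, 0.1323])}
top rack 0.19 [157, 235] [0.7306 0.2416 0.0047] {0.05: array([0.7229, 0.2322]), 0.064: array([0.7206, 0.2293]), 0.075: array([0.7187, 0.227 ])}
top ware_board 0.82 [209, 297] [0.5748 0.0527 0.1306] {0.05: array([0.5793, 0.0584]), 0.064: array([0.5786, 0.0574]), 0.075: array([0.5779, 0.0567])}
top tumbler 0.9 [224, 300] [0.5381 0.0483 0.0847] {0.05: array([0.539 , 0.0506]), 0.064: array([0.5386, 0.0497]), 0.075: array([0.5384, 0.049 ])}
top clay_can 0.57 [192, 266] [0.6135 0.1278 0.1773] {0.05: array([0.6252, 0.1456]), 0.064: array([0.6239, 0.1436]), 0.075: array([0.6229, 0.1421])}
scene push_face 0.88 [178, 299] [ 0.6067 -0.0699  0.0889] {0.05: array([ 0.5827, -0.0856]), 0.064: array([ 0.5913, -0.08  ]), 0.075: array([ 0.5981, -0.0755])}
scene cross_bar 0.93 [225, 445] [0.5391 0.2765 0.0671] {0.05: array([0.5274, 0.2772]), 0.064: array([0.537 , 0.2767]), 0.075: array([0.5445, 0.2762])}
scene far_notch 0.69 [221, 411] [0.5262 0.202  0.0015] {0.05: array([0.5576, 0.2043]), 0.064: array([0.5666, 0.205 ]), 0.075: array([0.5738, 0.2055])}
scene ware_board 0.97 [205, 349] [0.607  0.0635 0.0756] {0.05: array([0.5915, 0.0576]), 0.064: array([0.5999, 0.0608]), 0.075: array([0.6066, 0.0633])}
scene tumbler 0.85 [183, 355] [0.5788 0.061  0.127 ] {0.05: array([0.526 , 0.0419]), 0.064: array([0.5356, 0.0454]), 0.075: array([0.5432, 0.0481])}
scene clay_can 0.77 [223, 377] [0.6472 0.1479 0.124 ] {0.05: array([0.6034, 0.1383]), 0.064: array([0.6117, 0.1401]), 0.075: array([0.6182, 0.1415])}
```

View pics/top0.png

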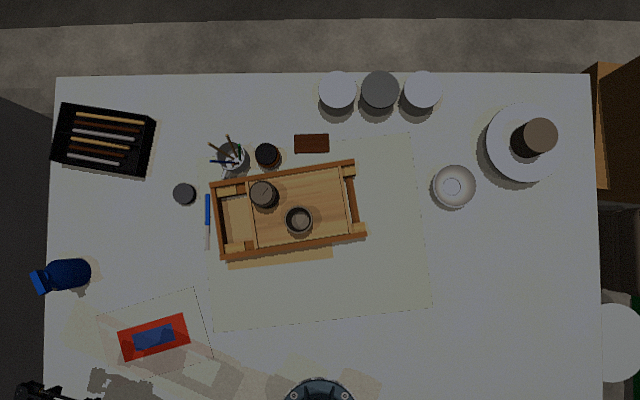

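View pics/scene0.png

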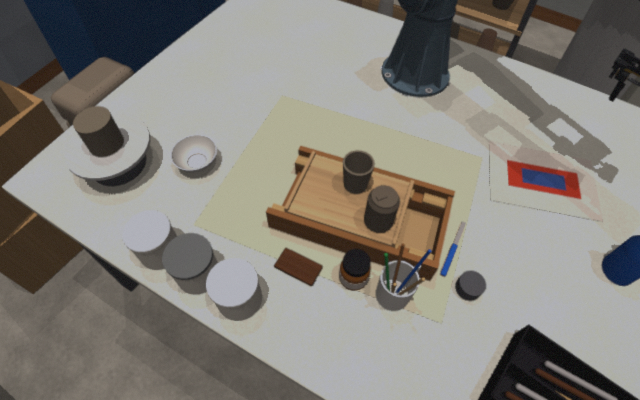

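The rack is at the image centre, with its cross bar to the left in the top view (near column 215). The board's free end is to the right, near column 352. The top network's push_face at (142, 310) is actually the rib, so I reject it. Next I'll refine the rack axis from depth.

Run:
```python
from h import *
np.set_printoptions(precision=4,suppress=True)
im=cv2.imread('pics/top0.png'); d=np.load('pics/top0.npy')
cv2.imwrite('pics/top0z.png',cv2.resize(im[145:275,195:385],None,fx=4,fy=4,interpolation=cv2.INTER_CUBIC))
im=cv2.imread('pics/scene0.png')
cv2.imwrite('pics/scene0z.png',cv2.resize(im[130:290,255:465],None,fx=3.5,fy=3.5,interpolation=cv2.INTER_CUBIC))
P=[]
for c,(r0,r1,c0,c1) in {'top':(145,275,195,385),'scene':(130,290,255,465)}.items():
    d=np.load(f'pics/{c}0.npy'); 
    pts=np.array([w(c,(x,y),depth=d[y,x]) for y in range(r0,r1) for x in range(c0,c1) if d[y,x]>0])
    k=(pts[:,2]>.035)&(pts[:,2]<.1)&(pts[:,0]<.69)&(pts[:,0]>.44)
    q=pts[k]; 
    print(c,len(q),cv2.minAreaRect(q[:,:2].astype(np.float32)))
    a=np.array([np.cos(1.74),np.sin(1.74)]);b=np.array([-a[1],a[0]])
    s=q[:,:2]@a; t=q[:,:2]@b
    print(np.percentile(s,[0,.5,99.5,100]),np.percentile(t,[0,.5,99.5,100]))
```

```text
Traceback (most recent call last):
  File "h.py", line 6, in w
    p=arm.camera_params(c); K=np.array([[p['fx'],0,p['cx']],[0,p['fy'],p['cy']],[0,0,1]])
ValueError: time passes only in moves, steps and waits
```

View pics/top0z.png

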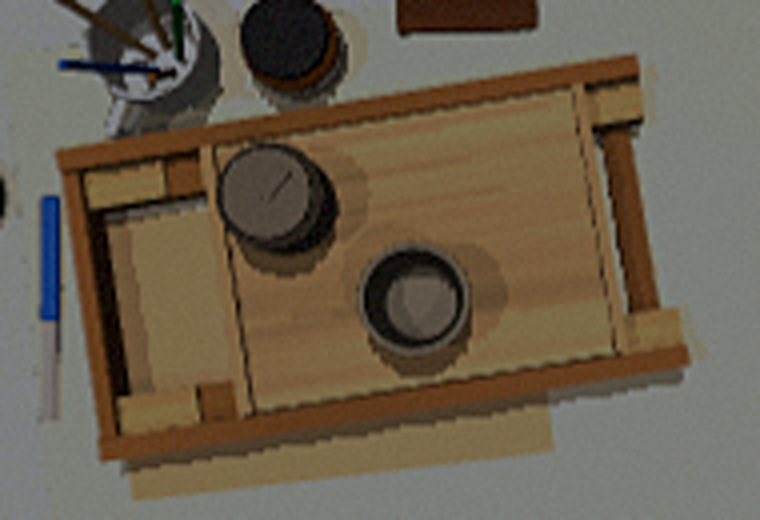

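View pics/scene0z.png

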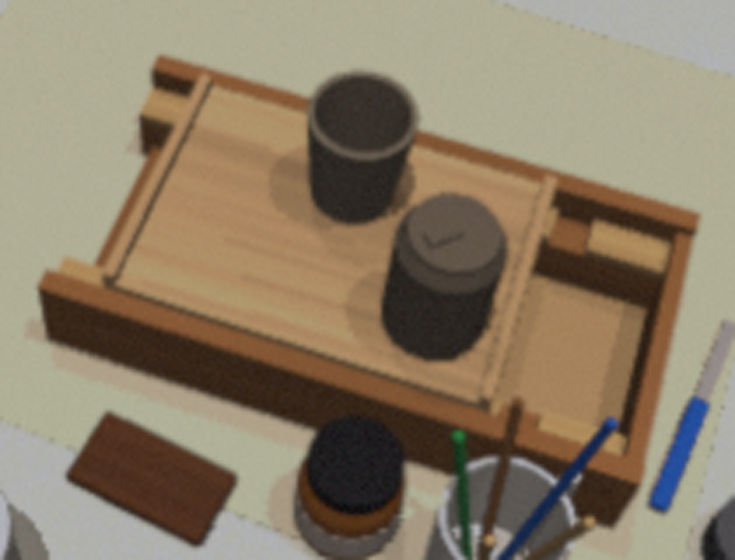

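The zoomed views show all four rack corners, and both pots are well clear of the lip at the pushing end. I'll use the corners for the axis.

Run:
```python
from h import *
np.set_printoptions(precision=4,suppress=True)
def T(u,v,z): return w('top',(195+u/4-.4,145+v/4-.4),z=z)[:2]
def S(u,v,z): return w('scene',(255+u/3.5-.4,130+v/3.5-.4),z=z)[:2]
A,B,C,D=[T(*p,.072) for p in((637,57),(688,360),(57,150),(103,458))]
def rep(A,B,C,D):
    print(A,B,C,D)
    for p,q in((A,C),(B,D)): print('yaw',np.arctan2(*(q-p)[::-1]),'len',np.hypot(*(q-p)))
    print('wid',np.hypot(*(A-B)),np.hypot(*(C-D)), 'near mid',(A+B)/2,'far mid',(C+D)/2)
rep(A,B,C,D)
a,b=T(577,85,.086),T(617,352,.086); print('lip',a,b,(a+b)/2)
a,b=T(601,85,.086),T(640,352,.086)
# scene: corners: far-left (155,58) tumbler side near end; (42,275) ; (697,215); (635,475)
A,B,C,D=[S(*p,.072) for p in((42,276),(155,60),(640,478),(697,213))]
rep(A,B,C,D)
a,b=S(200,75,.086),S(105,275,.086); print('lip',a,b,(a+b)/2)
```

```text
[ 0.7138 -0.0959] [ 0.5098 -0.1289] [0.6511 0.2976] [0.4435 0.2623]
yaw 1.7287296491855983 len 0.39845669796621563
yaw 1.7385357270535875 len 0.3967850520798553
wid 0.20665996975176457 0.21056172838123158 near mid [ 0.6118 -0.1124] far mid [0.5473 0.28  ]
lip [ 0.6927 -0.0551] [ 0.515  -0.0811] [ 0.6038 -0.0681]
[ 0.7084 -0.0963] [ 0.5122 -0.1287] [0.6474 0.2981] [0.4409 0.263 ]
yaw 1.7243874564263273 len 0.39906051564897227
yaw 1.7508192060359309 len 0.39814823858094855
wid 0.19887786818318656 0.2094128120731055 near mid [ 0.6103 -0.1125] far mid [0.5441 0.2806]
lip [ 0.5181 -0.0872] [ 0.694  -0.0556] [ 0.6061 -0.0714]
```

Call:
{"api": "servo_tool", "payload": {"moves": [40,0,0,-0.042,0,0,0,40,-0.625,-0.554,-0.042,0,0,1.176,40,-0.625,-0.554,-0.042,0,0,1.176,40,-0.625,-0.554,-0.042,0,0,1.176,40,-0.625,-0.554,-0.042,0,0,1.176,40,-0.625,-0.554,-0.042,0,0,1.176,40,-0.625,-0.554,-0.042,0,0,1.176,40,-0.625,-0.554,-0.042,0,0,1.176,40,-0.625,-0.554,-0.042,0,0,1.176,40,-0.625,-0.554,-0.042,0,0,1.176,40,-0.625,-0.554,-0.042,0,0,1.176,40,-0.625,-0.554,-0.042,0,0,1.176,40,-0.625,-0.554,-0.042,0,0,1.176,40,-0.625,-0.554,-0.042,0,0,1.176,40,-0.625,-0.554,-0.042,0,0,1.176,40,-0.625,-0.554,-0.042,0,0,1.176,40,-0.625,-0.554,-0.042,0,0,1.176,40,-0.625,-0.554,-0.042,0,0,1.176,40,-0.625,-0.554,-0.042,0,0,1.176,40,-0.625,-0.554,-0.042,0,0,1.176]}}

```text
t: 3.4
eef_pos: [0.6131, -0.1219, 0.2811]
ee_rot: [[-0.164, 0.986, 0.0], [0.986, 0.164, -0.0], [-0.0, 0.0, -1.0]]
contact_force: [-0.5, 0.1, -0.7]
gripper_width: 0.401
```

```bash
cat > fr.py <<'E'
from h import *
np.set_printoptions(precision=4,suppress=True)
A=np.array([-.1635,.9866]);B=np.array([-.9866,-.1635]);O=np.array([.572,.1235])
def rk(p): q=np.asarray(p)[:2]-O; return np.array([q@A,q@B,*np.asarray(p)[2:]])
E
python3 - <<'E'
from fr import *
s=arm.get_state(); print(rk(s['eef_pos']),s['contact_force'])
im,d=look('wrist','w1')
for n in ['push_face','batten','cross_bar','far_notch']:
    for q in arm.mark_of('wrist',n)[:1]:
        r,c=q['position']; print(n,q['conf'],r,c,{z:rk(w('wrist',(c,r),z=z,st=s))[:2] for z in(.05,.064,.075)}, rk(w('wrist',(c,r),depth=d[int(r),int(c)],st=s)))
E
```

```text
[-0.2489 -0.0005  0.2811] [-0.4548  0.1287 -0.6747]
push_face 0.94 130.8 325.8 {0.05: array([-0.2029, -0.0058]), 0.064: array([-0.2017, -0.0056]), 0.075: array([-0.2008, -0.0055])} [-0.2069 -0.0065  0.0006]
cross_bar 0.65 4.5 321.2 {0.05: array([-0.0674, -0.0004]), 0.064: array([-0.0713, -0.0004]), 0.075: array([-0.0744, -0.0004])} [-0.0747 -0.0004  0.0764]
```

View pics/w1.png

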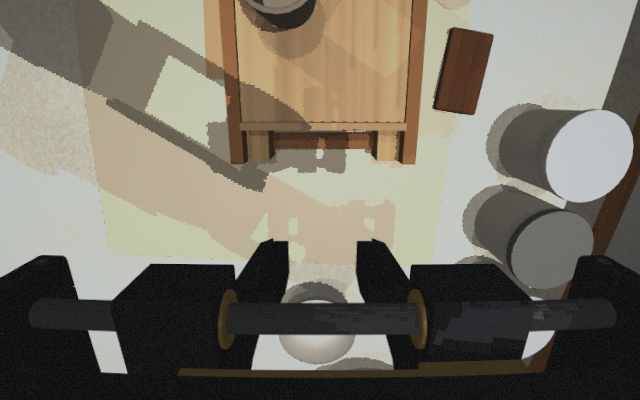

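The wrist view shows the lip at row 128, columns 240–410, with the fingers centred on it. Three views put the push face at rack x ≈ −0.200. That leaves about 70 mm of travel. The wrist cross_bar mark (row 4) is spurious. Next I descend behind the lip.

Call:
{"api": "servo_tool", "payload": {"moves": [40,0,0,0.06,0,0,0,40,0,0,0.12,0,0,0,40,0,0,0.17,0,0,0,40,0,0,0.2,0,0,0,40,0,0,0.214,0,0,0,40,0,0,0.214,0,0,0,40,0.008,0,0.214,0,0,0,40,0.016,0,0.214,0,0,0,40,0.022,0,0.214,0,0,0,40,0.025,0,0.214,0,0,0,40,0.025,0,0.214,0,0,0]}}

```text
t: 5.03
eef_pos: [0.6092, -0.0975, 0.0669]
ee_rot: [[-0.164, 0.987, 0.0], [0.987, 0.164, -0.0], [-0.0, 0.0, -1.0]]
contact_force: [-0.4, 0.4, 0.1]
gripper_width: 0.398
```

Run:
```python
from fr import *
s=arm.get_state(); print(s['t'],rk(s['eef_pos']),s['contact_force'])
im,d=look('wrist','w2')
for q in arm.mark_of('wrist','push_face')[:1]:
        r,c=q['position']; print(q['conf'],r,c,rk(w('wrist',(c,r),z=.075,st=s)))
```

```text
5.025 [-0.2242 -0.0005  0.0669] [-0.4454  0.4407  0.0797]
0.71 217.1 321.9 [-0.1984 -0.001   0.075 ]
```

View pics/w2.png

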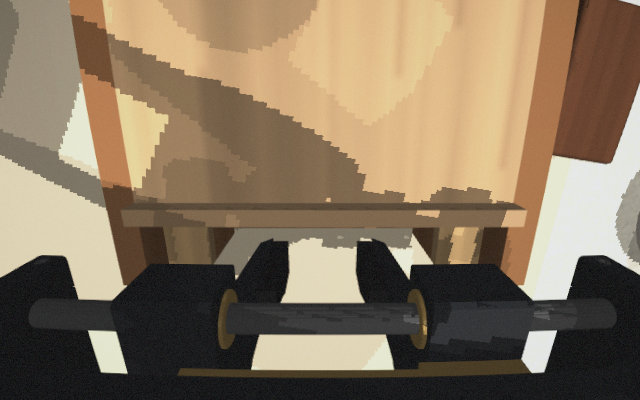

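The lip lies just ahead of the fingertips (row 217) and the body is clear of the runners. I'll approach slowly.

Call:
{"api": "servo_tool", "payload": {"moves": [40,0.003,0,0,0,0,0,40,0.006,0,0,0,0,0,40,0.009,0,0,0,0,0,40,0.011,0,0,0,0,0,40,0.013,0,0,0,0,0,40,0.015,0,0,0,0,0,40,0.017,0,0,0,0,0,40,0.019,0,0,0,0,0,40,0.021,0,0,0,0,0]}}

```text
t: 6.25
eef_pos: [0.6058, -0.0774, 0.0668]
ee_rot: [[-0.163, 0.987, 0.0], [0.987, 0.163, -0.0], [-0.0, 0.0, -1.0]]
contact_force: [0.1, -4.3, -1.5]
gripper_width: 0.399
```

Contact at about 4.5 N. I'll keep pushing.

Call:
{"api": "servo_tool", "payload": {"moves": [40,0.002,0,0,0,0,0,40,0.004,0,0,0,0,0,40,0.006,0,0,0,0,0,40,0.009,0,0,0,0,0,40,0.012,0,0,0,0,0,40,0.015,0,0,0,0,0,40,0.018,0,0,0,0,0,40,0.021,0,0,0,0,0,40,0.024,0,0,0,0,0,40,0.027,0,0,0,0,0,40,0.03,0,0,0,0,0,40,0.032,0,0,0,0,0]}}

```text
t: 7.75
eef_pos: [0.6005, -0.0454, 0.0667]
ee_rot: [[-0.163, 0.987, -0.0], [0.987, 0.163, -0.0], [-0.0, -0.0, -1.0]]
contact_force: [-0.1, -4.0, -1.0]
gripper_width: 0.403
```

Run:
```python
from fr import *
s=arm.get_state(); print(s['t'],rk(s['eef_pos']),s['contact_force'])
im,d=look('wrist','w3')
for q in arm.mark_of('wrist','push_face')[:1]:
        r,c=q['position']; print(q['conf'],r,c,rk(w('wrist',(c,r),z=.075,st=s)))
im,d=look('scene','s3')
for n in['push_face','cross_bar','tumbler','clay_can']:
  for q in arm.mark_of('scene',n)[:1]:
        r,c=q['position']; print(n,q['conf'],r,c,rk(w('scene',(c,r),z=.075)))
cv2.imwrite('pics/s3z.png',cv2.resize(im[130:290,255:465],None,fx=3.5,fy=3.5,interpolation=cv2.INTER_CUBIC))
```

```text
7.75 [-0.1712 -0.0005  0.0667] [-0.0711 -3.9621 -1.0269]
0.66 247.1 323.8 [-0.161  -0.0019  0.075 ]
push_face 0.77 180.3 313.2 [-0.1666  0.0121  0.075 ]
cross_bar 0.86 225.4 441.9 [ 0.1494 -0.002   0.075 ]
tumbler 0.76 189.8 371.3 [-0.0281  0.0351  0.075 ]
clay_can 0.75 229.6 394.5 [ 0.0507 -0.0503  0.075 ]
```

View pics/s3z.png

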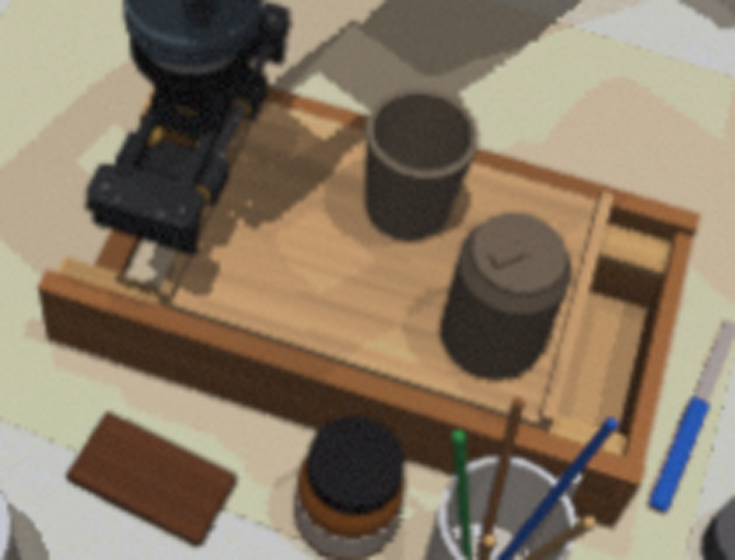

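The board is sliding steadily at about 4 N with both pots upright. The face is at about −0.162, so some 31 mm remain.

Call:
{"api": "servo_tool", "payload": {"moves": [40,0.002,0,0,0,0,0,40,0.004,0,0,0,0,0,40,0.007,0,0,0,0,0,40,0.01,0,0,0,0,0,40,0.013,0,0,0,0,0,40,0.016,0,0,0,0,0,40,0.019,0,0,0,0,0,40,0.021,0,0,0,0,0,40,0.022,0,0,0,0,0]}}

```text
t: 9.22
eef_pos: [0.5969, -0.0237, 0.0667]
ee_rot: [[-0.163, 0.987, 0.0], [0.987, 0.163, -0.0], [-0.0, 0.0, -1.0]]
contact_force: [0.4, -4.5, 0.2]
gripper_width: 0.4
```

Call:
{"api": "servo_tool", "payload": {"moves": [40,0.001,0,0,0,0,0,40,0.002,0,0,0,0,0,40,0.003,0,0,0,0,0]}}

```text
t: 9.6
eef_pos: [0.5964, -0.0209, 0.0667]
ee_rot: [[-0.163, 0.987, 0.0], [0.987, 0.163, -0.0], [-0.0, 0.0, -1.0]]
contact_force: [0.6, -5.2, -1.4]
gripper_width: 0.401
```

Call:
{"api": "servo_tool", "payload": {"moves": [40,0.001,0,0,0,0,0,40,0.002,0,0,0,0,0,40,0.003,0,0,0,0,0]}}

```text
t: 9.98
eef_pos: [0.5959, -0.0179, 0.0667]
ee_rot: [[-0.163, 0.987, 0.0], [0.987, 0.163, -0.0], [-0.0, 0.0, -1.0]]
contact_force: [1.8, -3.8, -1.0]
gripper_width: 0.402
```

Call:
{"api": "servo_tool", "payload": {"moves": [40,0.001,0,0,0,0,0,40,0.002,0,0,0,0,0]}}

```text
t: 10.22
eef_pos: [0.5955, -0.0159, 0.0666]
ee_rot: [[-0.163, 0.987, -0.0], [0.987, 0.163, -0.0], [0.0, -0.0, -1.0]]
contact_force: [0.7, -5.5, -1.4]
gripper_width: 0.402
```

Call:
{"api": "servo_tool", "payload": {"moves": [40,0.001,0,0,0,0,0,40,0.002,0,0,0,0,0]}}

```text
t: 10.48
eef_pos: [0.5952, -0.0139, 0.0666]
ee_rot: [[-0.163, 0.987, -0.0], [0.987, 0.163, -0.0], [0.0, -0.0, -1.0]]
contact_force: [0.5, -3.9, -1.3]
gripper_width: 0.397
```

Run:
```python
from fr import *
s=arm.get_state(); print(s['t'],rk(s['eef_pos']),s['contact_force'])
im,d=look('wrist','w4')
im,d=look('scene','s4')
cv2.imwrite('pics/s4z.png',cv2.resize(im[130:290,255:465],None,fx=3.5,fy=3.5,interpolation=cv2.INTER_CUBIC))
```

```text
10.475 [-0.1394 -0.0004  0.0666] [ 0.5156 -3.9049 -1.2505]
```

View pics/s4z.png

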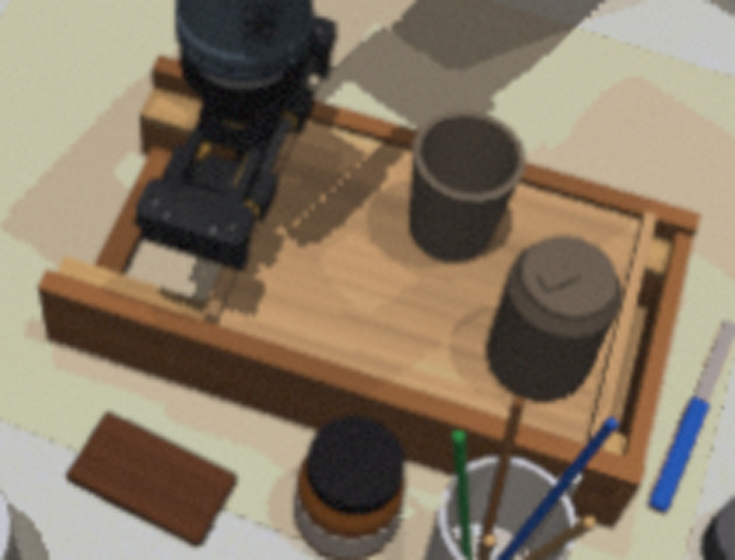

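The board isn't seated yet: friction force is still normal and the lip stands above the fence. I'll go on in 1 mm steps.

Call:
{"api": "servo_tool", "payload": {"moves": [40,0.001,0,0,0,0,0,40,0.002,0,0,0,0,0]}}

```text
t: 10.82
eef_pos: [0.5948, -0.0119, 0.0666]
ee_rot: [[-0.163, 0.987, -0.0], [0.987, 0.163, 0.0], [0.0, -0.0, -1.0]]
contact_force: [1.0, -3.7, -1.3]
gripper_width: 0.403
```

Call:
{"api": "servo_tool", "payload": {"moves": [40,0.001,0,0,0,0,0,40,0.002,0,0,0,0,0]}}

```text
t: 11.08
eef_pos: [0.5947, -0.0111, 0.0667]
ee_rot: [[-0.164, 0.987, 0.0], [0.987, 0.164, -0.002], [-0.002, -0.0, -1.0]]
contact_force: [0.4, -10.8, -2.8]
gripper_width: 0.401
```

Force has jumped to 10.8 N and the tip has stalled, so I'll check whether it dropped.

Run:
```python
from fr import *
s=arm.get_state(); print(s['t'],rk(s['eef_pos']),s['contact_force'])
im,d=look('wrist','w5')
im,d=look('scene','s5'); d4=np.load('pics/s4.npy')
p=arm.camera_params('scene')
def zmap(c,x,y,d): return w('scene',(x,y),depth=d[y,x])[2]
for (u,v) in [(380,300),(330,270),(420,230),(470,340),(300,290),(350,340)]:
    x,y=int(255+u/3.5),int(130+v/3.5)
    f=lambda D:np.median([zmap(0,x+i,y+j,D) for i in(-1,0,1) for j in(-1,0,1)])
    print(f(d4),f(d))
cv2.imwrite('pics/s5z.png',cv2.resize(im[130:290,255:465],None,fx=3.5,fy=3.5,interpolation=cv2.INTER_CUBIC))
```

```text
11.075 [-0.1365 -0.0004  0.0667] [  0.417  -10.7891  -2.7787]
0.06872871284532067 0.06885271702199858
0.06862572395560285 0.06897681320068272
0.09665988580922624 0.09300221082302429
0.07073770912425248 0.06944199807123785
0.06737996031263194 0.06828196104969597
0.06740104987114903 0.06840839809332966
```

View pics/s5z.png

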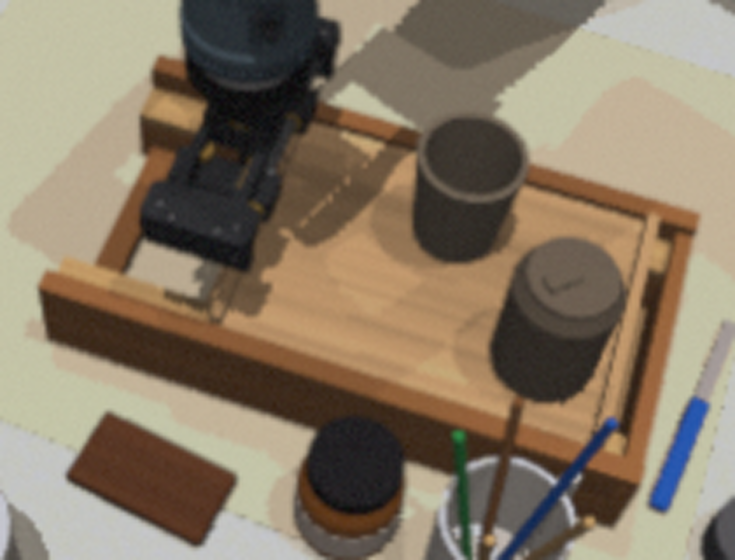

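Run:
```python
from fr import *
for n in ['scene0','s3','s4','s5']:
    d=np.load(f'pics/{n}.npy'); o=[]
    for rx,ry in [(-.1,.07),(-.05,-.05),(0,-.05),(-.08,-.07),(.02,.0),(-.03,.0)]:
        X=np.r_[O+rx*A+ry*B,.072]; p=arm.camera_params('scene')
        K=np.array([[p['fx'],0,p['cx']],[0,p['fy'],p['cy']],[0,0,1]])
        u=cv2.projectPoints(X[None],cv2.Rodrigues(np.array(p['R']))[0],np.array(p['t'],float),K,np.array(p['dist']))[0][0,0].round().astype(int)
        o.append(np.median([w('scene',(u[0]+i,u[1]+j),depth=d[u[1]+j,u[0]+i])[2] for i in(-1,0,1) for j in(-1,0,1)]))
    print(n,np.array(o))
```

```text
scene0 [0.1608 0.0767 0.1156 0.0755 0.1755 0.0779]
s3 [0.078  0.0757 0.0755 0.0765 0.1657 0.0765]
s4 [0.0692 0.0683 0.0682 0.0689 0.0669 0.0691]
s5 [0.0688 0.0687 0.0696 0.069  0.0693 0.0698]
```

The plank surface fell from 76.5 to 69 mm, the full 8 mm, across the board. It is seated and resting against the far notch walls. Now I back away and go up.

Call:
{"api": "servo_tool", "payload": {"moves": [40,-0.003,0,0,0,0,0,40,-0.01,0,0,0,0,0,40,-0.025,0,0,0,0,0,40,-0.05,0,0,0,0,0,40,-0.08,0,0,0,0,0,40,-0.11,0,0,0,0,0,40,-0.115,0,-0.03,0,0,0,40,-0.115,0,-0.08,0,0,0,40,-0.115,0,-0.14,0,0,0,40,-0.115,0,-0.19,0,0,0,40,-0.115,0,-0.21,0,0,0,40,-0.115,0,-0.21,0,0,0,40,-0.115,0,-0.21,0,0,0]}}

```text
t: 12.8
eef_pos: [0.6123, -0.1233, 0.2739]
ee_rot: [[-0.163, 0.987, -0.004], [0.987, 0.163, 0.002], [0.002, -0.004, -1.0]]
contact_force: [-0.4, -0.7, -0.5]
gripper_width: 0.4
```

Run:
```python
from fr import *
s=arm.get_state(); print(s['t'],rk(s['eef_pos']),s['contact_force'])
im,d=look('wrist','w6')
for q in arm.mark_of('wrist','push_face')[:1]:
        r,c=q['position']; print('w',q['conf'],r,c,rk(w('wrist',(c,r),z=.067,st=s)))
im,d=look('scene','s6')
for n in ['push_face','ware_board','tumbler','clay_can']:
  for q in arm.mark_of('scene',n)[:1]:
        r,c=q['position']; print(n,q['conf'],r,c,rk(w('scene',(c,r),z={'push_face':.067,'ware_board':.042}.get(n,.068))))
for rx,ry in [(-.1,.07),(-.05,-.05),(0,-.05),(-.08,-.07),(-.1,0),(.1,.05)]:
        X=np.r_[O+rx*A+ry*B,.068]; p=arm.camera_params('scene')
        K=np.array([[p['fx'],0,p['cx']],[0,p['fy'],p['cy']],[0,0,1]])
        u=cv2.projectPoints(X[None],cv2.Rodrigues(np.array(p['R']))[0],np.array(p['t'],float),K,np.array(p['dist']))[0][0,0].round().astype(int)
        print(np.median([w('scene',(u[0]+i,u[1]+j),depth=d[u[1]+j,u[0]+i])[2] for i in(-1,0,1) for j in(-1,0,1)]))
cv2.imwrite('pics/s6z.png',cv2.resize(im[130:290,255:465],None,fx=3.5,fy=3.5,interpolation=cv2.INTER_CUBIC))
```

```text
12.8 [-0.2501  0.0006  0.2739] [-0.4201 -0.6945 -0.4995]
w 0.75 60.3 324.7 [-0.1281 -0.0023  0.067 ]
push_face 0.67 187.2 326.7 [-0.1312  0.0099  0.067 ]
ware_board 0.74 236.7 412.3 [ 0.0948 -0.0342  0.042 ]
tumbler 0.56 197.4 382.1 [0.0015 0.0281 0.068 ]
clay_can 0.65 234.6 410.6 [ 0.0881 -0.0458  0.068 ]
0.06949247174589446
0.06714848842382692
0.06824903805697946
0.06733014870159526
0.06786624513358863
0.17013850622390914
```

View pics/s6z.png

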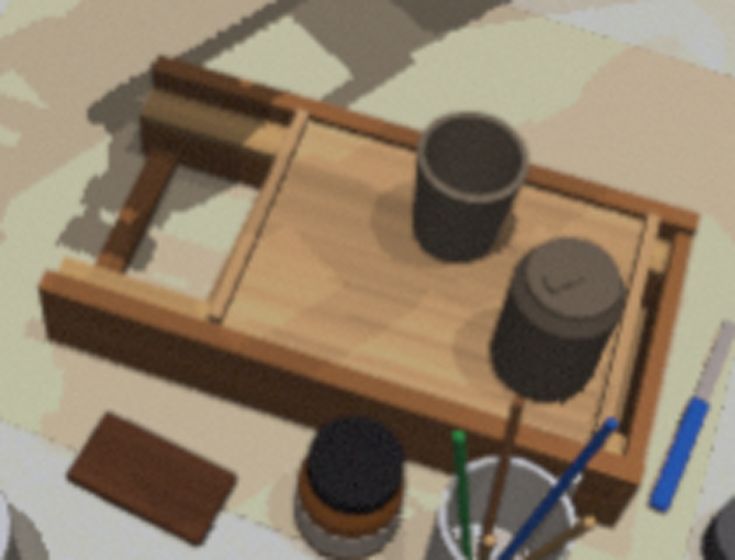

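The board is seated and level, the pots stand, the hand is clear, and nothing else has moved. I'm handing in.

```bash
python3 -c "
from rig import arm
print(arm.sign_off())"
```

```text
the job is handed in; nothing more can be done
None
```

The board is in its notches and the job is handed in. I pushed it about 70 mm with partly open fingertips on the end lip. Sliding took about 4–5 N. The last millimetre rose to 10.8 N against the notch walls, so I stopped there, backed off and lifted clear at about 13 s.

**Last checks:**
- **Height:** the plank's top fell from about 76.5 mm to 67–69.5 mm, the full 8 mm drop, and looks level.
- **Position:** the push face is at rack x −128 mm (wrist) and −131 mm (scene), so the board is within about 2 mm of home.
- **Pots and surroundings:** both pots stand upright, nothing else in the cropped scene view had moved, and the tool force is back to about zero.

**Checks that disagreed:**
- The first top-view push_face mark was actually the rib, so I ignored it.
- An early wrist cross_bar mark was spurious, so I ignored it.
- The final scene-camera ware_board mark (x +95 mm) landed near the can. It contradicts both the push-face marks and the picture, so I didn't use it.
- One final height sample (170 mm) fell on the can rather than the plank.
- The board had already dropped one check before I noticed. I first judged it unseated by eye, and the depth readings later showed it was in by then.

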